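# Set the bench regulator to its mark and pull the knob out to lock it

### The arm

A 6-joint arm with a two-finger parallel gripper is mounted at the origin on a cart in front of the work surface, level with it; the furniture and walls round the work are solid. World frame = base frame: x ahead of the robot, y to its left, z up, the work surface at z = 0. Lengths are in m, angles in rad, forces in N, time in s.
With the tool pointing down it reaches from about 0.35 to 0.725 m from the base axis. Payload 4.3 kg.
Tool frame: the origin (TCP) lies on the centre line of the jaws, within the pads' length; the fingertips stand 19 mm ahead of it and the grasp point (between the pads) is the TCP; z points along the fingers, y is the line along which they close (so a half turn about z gives the same grasp; the last joint's range is limited). The gripper opens to 85 mm and grips with 20 to 120 N. Pads are 22 mm wide; open, the fingers measure 114 mm over their backs; the gripper's body (76 mm by 85 mm) begins 54 mm behind the grasp point. The pads swing forward as they close: fully open they stand 13 mm farther back than shut.
Start: joints at [1.161, 0.377, 0.081, 1.274, 0, 1.46], TCP at [0.17, 0.549, 0.25] pointing down, gripper open.
Joint ranges: [-2.72, 2.72], [-0.84, 1.66], [-1.02, 1.22], [-1.77, 2.12], [-1.37, 1.28], [-3.14, 3.14]. Speed limits (rad/s): [2.57, 2.57, 3.14, 3.14, 3.14, 3.14].

### API

Orientations are given as a unit quaternion [w, x, y, z].
In Python, from bench import arm gives the robot as it stands.
- The arm moves only by the tool apply_moves, never from a script. Its argument "increments" is a list of rows, each a list of 3 entries, a list of its own where there are three numbers: the shift along the tool's x, y, z scaled (see below), then the turn, a rotation vector about the tool's x, y, z scaled (see below), then the gripper's target within -1 to 1 (fully open at 1, half-way at 0, shut at -1). In form: [[[x, y, z], [wx, wy, wz], fingers], ...]. A call has 1 to 10 rows; each row is the pose to reach, as a shift and turn from the pose commanded when the call began, along the tool's axes at that moment; what a row does not reach only later rows make up. The controller multiplies each number of a shift by 0.5 m and each number of a turn by 30 degrees. A row lasts 1/12 s, in which the tool goes at most 41.7 mm and 7.16 degrees, less where a joint would pass 70% of its speed; a pose out of reach is approached as far as the arm can. A call with a number of a shift or a turn outside -1 to 1 is refused whole. A call with a gripper value outside its range is refused whole. The fingers move at their own pace and stop on an object; "squeeze" is the grip in N (left out, the last holds). Time passes only in rows, so rows that repeat a pose let the fingers close. It gives the time, the measured TCP pose, the force, the opening and the grip force at its end, in the units of the state.
- arm.sense(): the state, without advancing time (a new reading comes with each control period).
- arm.capture(name): name is "scene" or "side" or "wrist"; returns (picture, depth): 400x640x3 uint8, red, green, blue; 400x640 float32, m along the optical axis (not along the pixel's ray), 0 where there is no reading.
- arm.camera_params(name): a dict with "intrinsics" (3x3 intrinsics, pixels), "rvec" (rotation vector, rad) and "tvec" (3), from world to camera coordinates, as OpenCV has them. Camera axes: x right, y down, z forward; pixel columns grow to the right and rows downward; lengths in m; the calibration is good to about 2 mm. A picture is of the moment at which its call begins: read the wrist's pose just before it. camera_params takes no time and is no camera call; for the wrist camera it gives the pose at the moment of the call.
- arm.finish_job(): hands the job in; it is judged then, once.
The state is a dict: "clock": time; "q": joint angles; "qvel": joint speeds; "joint_efforts": joint torques, N m; "position": TCP position; "tool_rot": TCP orientation; "ft_force": force on the tool from outside, world axes, zero at the start; "moment": the same for the moment, N m; "opening": opening from 0.0 (shut) to 1.0 (fully open); "gripper_force": force on a finger pad.
Only numpy, scipy, OpenCV 4.12 (cv2) and the standard library are available. Lean on these libraries where they do the work, as an engineer would, in place of code of your own. Each camera call takes 0.05 s, during which the arm holds its last target. There are 200 camera calls.

### The job

Turn the black knob of the bench pressure regulator until its white pointer line stands at the raised wedge on the collar round it, feel for the lock slot there (it lies within some ten degrees of the wedge, to either side), and pull the knob straight up, gently, all the way to its stop so that it is locked, then let go. Do not force it: the sprung cartridge under the knob must not be pulled more than a millimetre or two off its seat, the collar must not be dragged from its setting, and the weights and the mortar cube beside the regulator must not be shoved aside.

Things in the scene. Friction and masses are not known exactly. Their poses are not given: they have to be found in the camera images.
- regulator: Fixed bench pressure regulator: an aluminium block on a 104 x 96 mm foot plate, round gauge on its front (-x) face, 49 mm high below the collar; origin at the centre of the underside. The collar and the black knob sit on top, turning about the vertical axis through this origin. Its place and yaw vary.
- grip (a point): Centre of the knob's black grip bar, on the turning axis: bar 46 mm long (own x), 14 mm wide (own y), 30 mm high, upright walls. The point is 12.5 mm below the bar's top; the skirt's top (60 mm diameter, 6 mm thick) is 17.5 mm below the point. Knob pushed in: about 86 mm above the worktop. The white pointer line is at the -x end of bar and skirt. Own z is up.
- mark (a point): Top of the raised bare-metal wedge (9 mm radially, 4 mm wide, 4.5 mm proud) on the collar, 34.5 mm from the knob's axis. Its own x runs level through the axis, the wedge on the -x side: pointer at the mark means that grip and mark have the same x direction (equal yaw).
- collar: Black collar round the knob's skirt, 73 mm outside diameter, 8 mm high, top about 60 mm above the worktop; origin on the knob's axis at its underside. It carries the wedge and, hidden inside, the lock plate. Its setting varies; it holds by friction and slips if twisted with more than 0.6 N m; it must stay as set.
- knob_turn (a joint): Turn of the knob in rad, counter-clockwise from above positive; -1.6 to 1.2; friction 0.06 N m. At the start it stands 0.4 to 1.4 rad clockwise of the mark, so turn it counter-clockwise. The lock slot is near the mark, not exactly at it: up to 0.2 rad to either side, different each time, hidden under the skirt. The lock enters within about 0.04 rad of the slot.
- knob_pull (a joint): Pull-out of the knob in m: 0 pushed in (start), 0.009 at its upper stop. A seal drags with 3 N and holds it where it is left. After about 2.5 mm hidden lock pins meet the lock plate, unless they are under the slot, where the knob rises the full 9 mm and is locked against turning. Lightly pulled against the plate, the knob can still be turned; at the slot the resistance to pulling falls away and turning gets blocked.
- cartridge (a joint): Lift in m of the cartridge (collar, lock plate and knob together) off its seat: 0 seated. A spring keeps it seated up to about 10 N of upward pull on a blocked knob or a knob at its stop; then it rises 1 mm for each further 2.5 N. More than 2.5 mm is too much.
- weight_large_mid (a point): Centre of a loose white calibration weight, 30 mm diameter, 42 mm high, beside the regulator; bystander, leave alone.
- weight_small_mid (a point): Centre of a loose white calibration weight, 24 mm diameter, 34 mm high, beside the regulator; bystander, leave alone.
- mortar_cube_mid (a point): Centre of a loose grey mortar cube of 50 mm, beside the regulator; bystander, leave alone.

How it is judged:
By the outcome, as a careful person would: the job done as asked, in the order asked, and still so for the second after the job is handed in, with the robot touching nothing.
It also fails if it takes over 56 s, if anything falls off the work surface, if the arm or the gripper's body presses on something with over 40 N, if the wrist force passes 120 N, or if a joint passes its speed limit or range.

## Working session

There is one attempt and no reset: what is moved stays moved. The work goes in short steps, Python scripts to look and compute and a tool call to move; the robot and the scene stay as the last step left them, time stands still between calls to the robot, and variables do not carry over. Pictures are saved under pics/ and viewed, at most 10 in all, crops included, and the job is handed in when it is done.

Besides the shell and the picture viewer there is one more tool, called after "Emit:" in YAML: its name, and indented under it one key for each argument. apply_moves: Moves the arm, as the interface text tells. Shifts and turns lie within -1 to 1; 1 stands for 0.5 m of shift or 30 degrees of turn. Its arguments: {"type":"object","properties":{"increments":{"type":"array"},"squeeze":{"type":"number"}},"required":["increments"]}

```bash
mkdir -p pics; ls; python3 - <<'E'
from bench import arm
import cv2,numpy as np
s=arm.sense();print({k:np.round(v,3) for k,v in s.items()})
for n in ["scene","side","wrist"]:
    p,d=arm.capture(n);c=arm.camera_params(n)
    np.savez(f"{n}0.npz",p=p,d=d,K=c["intrinsics"],r=c["rvec"],t=c["tvec"])
    cv2.imwrite(f"pics/{n}0.png",p[:,:,::-1])
    R=cv2.Rodrigues(np.array(c["rvec"]))[0];print(n,np.round(-R.T@c["tvec"],3),np.round(R[2],2))
E
```

```text
pics
{'clock': np.float64(0.0), 'q': array([ 1.161,  0.378,  0.08 ,  1.274, -0.   ,  1.46 ]), 'qvel': array([ 0.   ,  0.   , -0.001, -0.001, -0.001,  0.001]), 'joint_efforts': array([-0.0000e+00, -4.6360e+01,  2.6988e+01,  2.1000e-02, -0.0000e+00,
        0.0000e+00]), 'position': array([0.17 , 0.549, 0.249]), 'tool_rot': array([-0.   ,  0.149,  0.989, -0.001]), 'ft_force': array([ 0.484, -0.617,  0.571]), 'moment': array([ 0.003, -0.003,  0.074]), 'gripper_force': np.float64(0.0), 'opening': np.float64(1.002)}
scene [0.03  0.026 0.617] [ 0.63  0.43 -0.64]
side [-0.07   0.172  0.609] [ 0.74  0.25 -0.62]
wrist [0.099 0.572 0.373] [ 0.28 -0.09 -0.96]
```

View pics/scene0.png

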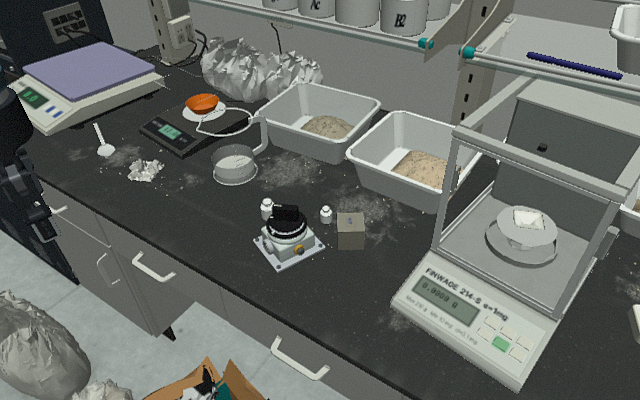

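View pics/wrist0.png

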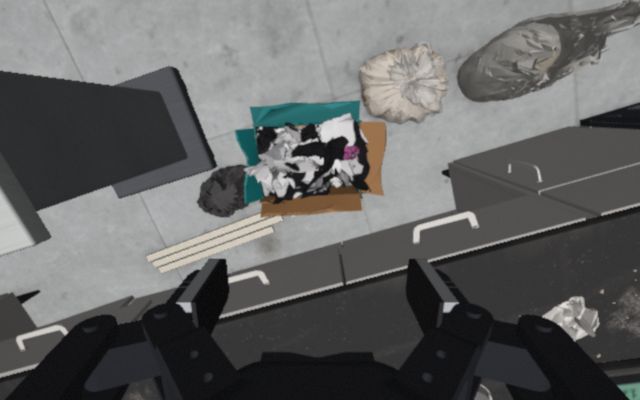

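The scene view shows the regulator with its knob at about (287,215), weights at (267,208) and (326,214), and the cube at (350,231). The wrist view shows only floor and the counter edge so far.

```bash
cat > h.py <<'E'
import numpy as np,cv2
from scipy.spatial.transform import Rotation as Ro
def load(n): 
    z=np.load(n+".npz"); return z["p"],z["d"],z["K"],cv2.Rodrigues(z["r"])[0],z["t"].ravel()
def ray(K,R,t,u,v,h):
    d=R.T@np.linalg.inv(K)@[u,v,1]; o=-R.T@t
    return o+d*(h-o[2])/d[2]
def cloud(d,K,R,t):
    v,u=np.mgrid[:d.shape[0],:d.shape[1]]
    c=np.stack([(u-K[0,2])/K[0,0]*d,(v-K[1,2])/K[1,1]*d,d],-1)
    return (c-t)@R
def grab(arm,n,name):
    c=arm.camera_params(n);p,d=arm.capture(n)
    np.savez(name+".npz",p=p,d=d,K=c["intrinsics"],r=c["rvec"],t=c["tvec"])
    cv2.imwrite(f"pics/{name}.png",p[:,:,::-1]); return load(name)
def toolR(s):
    w,x,y,z=s["tool_rot"]; return Ro.from_quat([x,y,z,w]).as_matrix()
E
python3 - <<'E'
from h import *
p,d,K,R,t=load("scene0")
for n,u,v,h in [("knob",285,212,.098),("w1",267,203,.04),("w2",326,209,.034),("cube",350,218,.05),("plateL",255,240,.005),("plateN",281,270,.005),("plateR",326,243,.005)]:
    print(n,np.round(ray(K,R,t,u,v,h),3),np.round(cloud(d,K,R,t)[v,u],3))
from bench import arm
s=arm.sense();print(np.round(toolR(s),3))
im=cv2.resize(p[180:280,230:380],None,fx=5,fy=5,interpolation=cv2.INTER_CUBIC)
cv2.imwrite("pics/crop0.png",im[:,:,::-1])
E
```

```text
knob [0.459 0.404 0.098] [0.466 0.41  0.09 ]
w1 [0.509 0.492 0.04 ] [0.511 0.494 0.038]
w2 [0.562 0.389 0.034] [0.562 0.389 0.034]
cube [0.55  0.328 0.05 ] [0.548 0.327 0.052]
plateL [0.443 0.472 0.005] [0.441 0.47  0.008]
plateN [0.412 0.386 0.005] [0.414 0.388 0.001]
plateR [0.509 0.354 0.005] [ 0.513  0.357 -0.001]
[[-0.955  0.295 -0.001]
 [ 0.295  0.955 -0.001]
 [ 0.    -0.002 -1.   ]]
```

View pics/crop0.png

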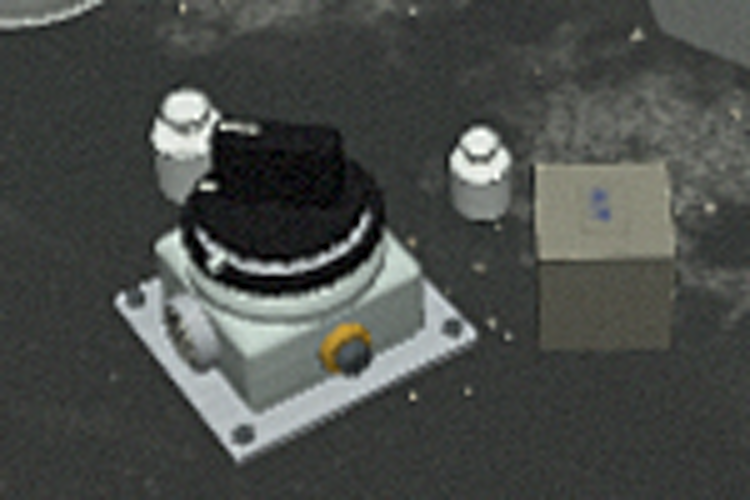

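The crop shows the wedge at scene pixel (273,232) and the pointer end at (278,206)–(271,217). I'll move above the knob for a wrist view.

Emit:
apply_moves:
  increments:
    - [[-0.08,-0.011,0],[0,0,0],1]
    - [[-0.16,-0.022,0],[0,0,0],1]
    - [[-0.24,-0.033,0],[0,0,0],1]
    - [[-0.32,-0.044,0],[0,0,0],1]
    - [[-0.4,-0.055,0],[0,0,0],1]
    - [[-0.48,-0.066,0],[0,0,0],1]
    - [[-0.56,-0.077,0],[0,0,0],1]
    - [[-0.655,-0.089,0],[0,0,0],1]
    - [[-0.655,-0.089,0],[0,0,0],1]
    - [[-0.655,-0.089,0],[0,0,0],1]

```text
clock: 0.98
position: [0.4719, 0.4084, 0.2494]
tool_rot: [-0.0, 0.152, 0.988, -0.0]
ft_force: [-0.9, 0.8, -0.4]
opening: 0.999
gripper_force: 0.0
```

```bash
python3 - <<'E'
from h import *
from bench import arm
s=arm.sense();print(np.round(s["position"],4),s["clock"],np.round(s["q"],3));print(np.round(toolR(s),3))
grab(arm,"wrist","w1")
E
```

```text
[0.4719 0.4084 0.2494] 0.9833 [ 0.612  0.483  0.241  1.329 -0.     0.916]
[[-0.954  0.3   -0.001]
 [ 0.3    0.954 -0.001]
 [ 0.    -0.001 -1.   ]]
```

View pics/w1.png

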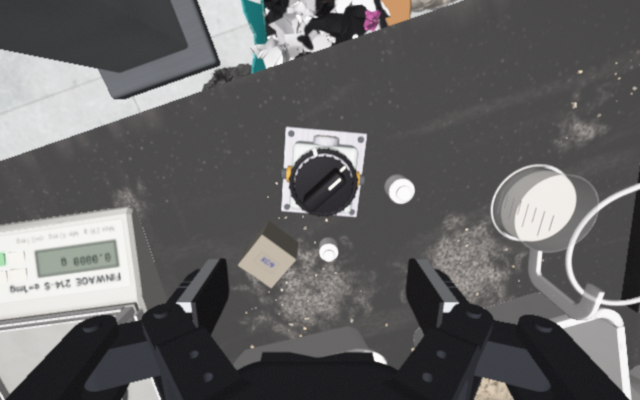

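The wrist view shows the knob at about (323,182), the pointer line from (334,186) to (347,173), and the wedge at about (316,153). Next I'll measure these.

```bash
python3 - <<'E'
from h import *
p,d,K,R,t=load("w1")
P=cloud(d,K,R,t)
u0,v0=270,115
box=np.zeros(d.shape,bool); box[115:230,270:380]=1
top=box&(P[...,2]>.089)&(P[...,2]<.11); q=P[top]; print("bar n",top.sum(),"z",np.median(q[:,2]))
r=cv2.minAreaRect((q[:,:2]*1000).astype(np.float32)); print(r)
hsv=cv2.cvtColor(p,cv2.COLOR_RGB2GRAY)
m=(box&(hsv>150)).astype(np.uint8)
n,l,st,c=cv2.connectedComponentsWithStats(m)
for i in range(1,n):
    if st[i,4]>4: 
        z=np.median(P[...,2][l==i]); print(st[i],c[i].round(1),round(float(z),4),P[l==i].mean(0).round(4))
im=cv2.resize(p[115:275,230:430],None,fx=4,fy=4,interpolation=cv2.INTER_CUBIC)[:600]
cv2.imwrite("pics/w1c.png",im[:,:,::-1])
E
```

```text
bar n 755 z 0.09815320632715466
((472.8206787109375, 416.156005859375), (14.239961624145508, 45.38789367675781), 25.269737243652344)
[ 281  127   86   90 2848] [321.3 157.9] 0.0069 [0.4518 0.4206 0.0205]
[304 158   5   5  15] [306.2 160.1] 0.0593 [0.4437 0.4064 0.0563]
[340 160  10  12  51] [343.8 166.3] 0.0612 [0.4596 0.4415 0.0672]
[299 163   4   5  10] [300.5 165.3] 0.0555 [0.4472 0.399  0.0557]
[296 171   2   4   6] [296.3 172.2] 0.0524 [0.453  0.3924 0.0546]
[328 178  13  12  57] [334.4 183.6] 0.0987 [0.4664 0.4278 0.0987]
[325 219   3   3   7] [326.  219.7] 0.0015 [0.5321 0.4027 0.0013]
```

View pics/w1c.png

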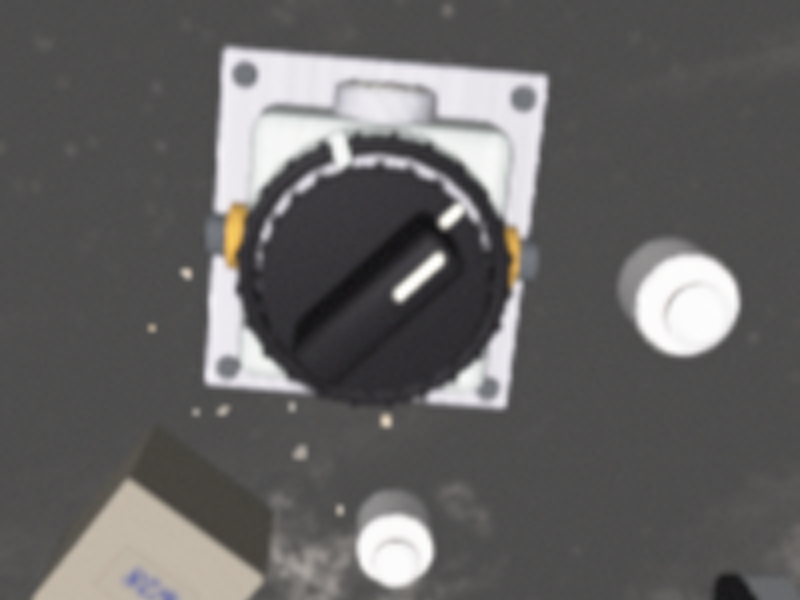

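The crop confirms the pointer to the upper right of the axis. The wedge is at crop (340,150), which is wrist pixel (315,152.5). Bar centre is about (0.473, 0.416), with its width along 25°. I'll turn the jaws across the bar and come lower.

Emit:
apply_moves:
  increments:
    - [[0.003,0.015,0.04],[0,0,0.23],0]
    - [[0.003,0.015,0.08],[0,0,0.46],0]
    - [[0.003,0.015,0.12],[0,0,0.69],0]
    - [[0.003,0.015,0.15],[0,0,0.92],0]
    - [[0.003,0.015,0.15],[0,0,1],0]

```text
clock: 1.45
position: [0.466, 0.4176, 0.1714]
tool_rot: [-0.002, 0.401, 0.916, -0.003]
ft_force: [-0.3, 0.3, -0.1]
opening: 0.506
gripper_force: 0.0
```

Emit:
apply_moves:
  increments:
    - [[0,0,0],[0,0,0.23],0]
    - [[0,0,0],[0,0,0.46],0]
    - [[0,0,0],[0,0,0.573],0]
    - [[0,0,0],[0,0,0.573],0]
    - [[0,0,0],[0,0,0.573],0]
    - [[0,0,0],[0,0,0.573],0]

```text
clock: 1.95
position: [0.4692, 0.4184, 0.1755]
tool_rot: [-0.0, 0.531, 0.847, 0.0]
ft_force: [0.3, -0.9, -0.3]
opening: 0.502
gripper_force: 0.0
```

```bash
python3 - <<'E'
from h import *
from bench import arm
s=arm.sense();print(np.round(s["position"],4),s["clock"],s["opening"],np.round(s["q"],3));T=toolR(s);print(np.round(T,3))
p,d,K,R,t=load("w1"); c=np.array([.4728,.4162])
for uv in [(315,152.5)]:
    w=ray(K,R,t,*uv,.0635); e=w[:2]-c; print("wedge",w.round(4),np.hypot(*e),np.degrees(np.arctan2(e[1],e[0])))
p,d,K,R,t=grab(arm,"wrist","w2")
P=cloud(d,K,R,t); near=np.hypot(P[...,0]-c[0],P[...,1]-c[1])<.045
top=near&(P[...,2]>.089)&(P[...,2]<.108); q=P[top]; print(top.sum())
if top.sum()>50:
    print(cv2.minAreaRect((q[:,:2]*1000).astype(np.float32)),np.median(q[:,2]))
g=cv2.cvtColor(p,cv2.COLOR_RGB2GRAY)
E
```

```text
[0.4692 0.4184 0.1755] 1.95 0.5018922677953173 [0.627 0.515 0.101 1.157 0.    1.748]
[[-0.435  0.9   -0.   ]
 [ 0.9    0.435  0.   ]
 [ 0.    -0.    -1.   ]]
wedge [0.4382 0.4178 0.0635] 0.0346671186161426 177.36166896534579
1229
((472.86370849609375, 415.83905029296875), (13.985430717468262, 45.59237289428711), 25.439659118652344) 0.09816302267514128
```

View pics/w2.png

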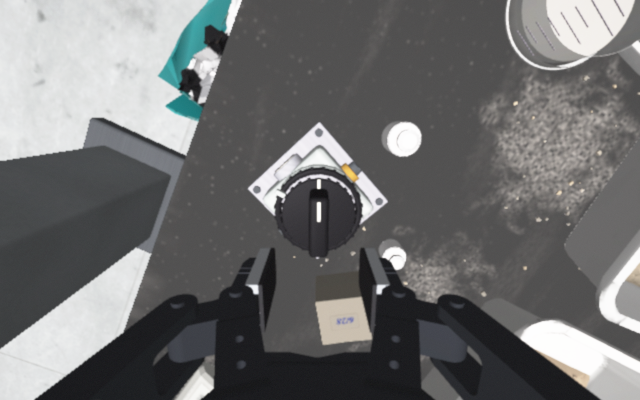

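Second look: bar centre (0.4729, 0.4159), jaws aligned. The pointer is up the middle at (319,185–215) and the wedge is at upper left (280,197). The mark lies at 177.4° and the pointer at 115.4°, so the turn is 62° CCW. Descending.

Emit:
apply_moves:
  increments:
    - [[-0.008,0.0045,0.05],[0,0,0.012],0]
    - [[-0.008,0.0045,0.1],[0,0,0.012],0]
    - [[-0.008,0.0045,0.14],[0,0,0.012],0]
    - [[-0.008,0.0045,0.163],[0,0,0.012],0]
    - [[-0.008,0.0045,0.163],[0,0,0.012],0]
    - [[-0.008,0.0045,0.163],[0,0,0.012],0]
    - [[-0.008,0.0045,0.163],[0,0,0.012],0]
    - [[-0.008,0.0045,0.163],[0,0,0.012],0]

```text
clock: 2.67
position: [0.475, 0.4159, 0.0954]
tool_rot: [0.0, 0.535, 0.845, 0.001]
ft_force: [-0.6, -0.2, 0.5]
opening: 0.499
gripper_force: 0.0
```

```bash
cat > st.py <<'E'
from h import *
from bench import arm
s=arm.sense();T=toolR(s)
print(s["clock"],np.round(s["position"],4),"yaw y",round(float(np.degrees(np.arctan2(T[1,1],T[0,1]))),2),"f",np.round(s["ft_force"],1),"m",np.round(s["moment"],2),s["opening"],s["gripper_force"],"tilt",T[:2,2].round(3))
e=np.array([.4729,.4159,.0925])-s["position"];print("shift tool scaled to grip",np.round(T.T@e/.5,4))
E
python3 st.py
```

```text
2.6667 [0.475  0.4159 0.0954] yaw y 25.29 f [-0.6 -0.2  0.5] m [-0.01 -0.08  0.03] 0.4990391834369286 0.0 tilt [0.002 0.002]
shift tool scaled to grip [ 0.0018 -0.0039  0.0058]
```

Emit:
apply_moves:
  increments:
    - [[0.002,-0.004,0.006],[0,0,0],0]
    - [[0.002,-0.004,0.006],[0,0,0],0]
    - [[0.002,-0.004,0.006],[0,0,0],-0.5]
    - [[0.002,-0.004,0.006],[0,0,0],-0.8]
    - [[0.002,-0.004,0.006],[0,0,0],-1]
    - [[0.002,-0.004,0.006],[0,0,0],-1]
    - [[0.002,-0.004,0.006],[0,0,0],-1]
    - [[0.002,-0.004,0.006],[0,0,0],-1]
    - [[0.002,-0.004,0.006],[0,0,0],-1]
  squeeze: 30

```text
clock: 3.42
position: [0.4719, 0.4152, 0.0911]
tool_rot: [-0.0, 0.535, 0.845, 0.0]
ft_force: [-1.7, -0.6, 4.6]
opening: 0.157
gripper_force: 33.0
```

```bash
python3 st.py
```

```text
3.4167 [0.4719 0.4152 0.0911] yaw y 25.27 f [-1.7 -0.6  4.6] m [-0.19  0.36 -0.05] 0.1567306680802139 32.971317172050476 tilt [0. 0.]
shift tool scaled to grip [ 0.0003  0.0024 -0.0027]
```

Emit:
apply_moves:
  increments:
    - [[0,0,0],[0,0,-0.12],-1]
    - [[0,0,0],[0,0,-0.24],-1]
    - [[0,0,0],[0,0,-0.36],-1]
    - [[0,0,0],[0,0,-0.48],-1]
    - [[0,0,0],[0,0,-0.6],-1]
    - [[0,0,0],[0,0,-0.72],-1]
    - [[0,0,0],[0,0,-0.84],-1]
    - [[0,0,0],[0,0,-0.96],-1]
    - [[0,0,0],[0,0,-1],-1]
    - [[0,0,0],[0,0,-1],-1]

```text
clock: 4.25
position: [0.4717, 0.4151, 0.0911]
tool_rot: [-0.0, 0.299, 0.954, -0.0]
ft_force: [-1.8, -1.2, 4.3]
opening: 0.155
gripper_force: 33.2
```

```bash
python3 st.py
```

```text
4.25 [0.4717 0.4151 0.0911] yaw y 55.25 f [-1.8 -1.2  4.3] m [-0.3   0.55 -0.03] 0.15516926768025707 33.19613456726074 tilt [-0.  0.]
shift tool scaled to grip [-0.0011  0.0027 -0.0028]
```

Emit:
apply_moves:
  increments:
    - [[0,0,0],[0,0,-0.12],-1]
    - [[0,0,0],[0,0,-0.24],-1]
    - [[0,0,0],[0,0,-0.36],-1]
    - [[0,0,0],[0,0,-0.48],-1]
    - [[0,0,0],[0,0,-0.6],-1]
    - [[0,0,0],[0,0,-0.72],-1]
    - [[0,0,0],[0,0,-0.84],-1]
    - [[0,0,0],[0,0,-0.96],-1]
    - [[0,0,0],[0,0,-1],-1]
    - [[0,0,0],[0,0,-1],-1]

```text
clock: 5.08
position: [0.4716, 0.415, 0.0911]
tool_rot: [-0.0, 0.042, 0.999, -0.0]
ft_force: [-2.6, -2.9, 5.5]
opening: 0.159
gripper_force: 33.2
```

Emit:
apply_moves:
  increments:
    - [[0,0,0],[0,0,-0.06],-1]
    - [[0,0,0],[0,0,-0.06],-1]
    - [[0,0,0],[0,0,-0.06],-1]

```text
clock: 5.33
position: [0.4716, 0.415, 0.0911]
tool_rot: [-0.0, 0.026, 1.0, -0.0]
ft_force: [-2.7, -1.7, 5.8]
opening: 0.154
gripper_force: 33.2
```

```bash
python3 st.py; python3 - <<'E'
from h import *
from bench import arm
p,d,K,R,t=grab(arm,"scene","s1")
im=cv2.resize(p[170:270,230:350],None,fx=5,fy=5,interpolation=cv2.INTER_CUBIC)
cv2.imwrite("pics/s1c.png",im[:,:,::-1])
E
```

```text
5.3333 [0.4716 0.415  0.0911] yaw y 87.01 f [-2.7 -1.7  5.8] m [-0.39  0.63  0.03] 0.1540098615920326 33.24679255485535 tilt [-0. -0.]
shift tool scaled to grip [-0.0024  0.002  -0.0028]
```

View pics/s1c.png

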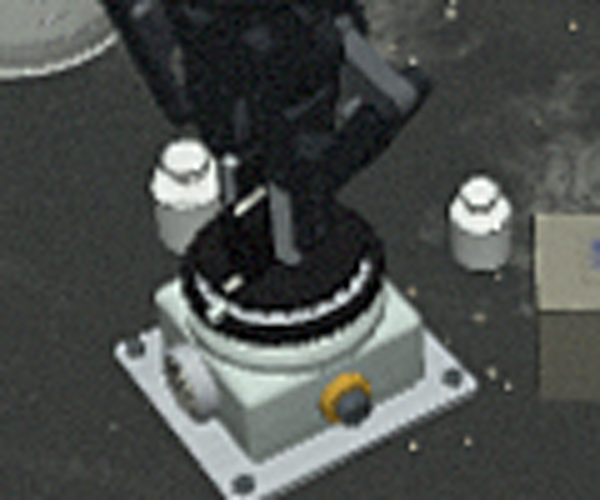

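The pointer is now in line with the wedge (crop (215,315), line at (232,285)). Pulling lightly in small steps.

Emit:
apply_moves:
  increments:
    - [[0,0,-0.001],[0,0,0],-1]
    - [[0,0,-0.002],[0,0,0],-1]
    - [[0,0,-0.003],[0,0,0],-1]
    - [[0,0,-0.003],[0,0,0],-1]

```text
clock: 5.72
position: [0.4715, 0.4149, 0.0914]
tool_rot: [-0.001, 0.026, 1.0, -0.0]
ft_force: [-0.1, 0.1, -4.0]
opening: 0.154
gripper_force: 31.9
```

Emit:
apply_moves:
  increments:
    - [[0,0,-0.001],[0,0,0],-1]
    - [[0,0,-0.002],[0,0,0],-1]
    - [[0,0,-0.002],[0,0,0],-1]

```text
clock: 5.97
position: [0.4716, 0.4149, 0.0929]
tool_rot: [-0.0, 0.026, 1.0, -0.0]
ft_force: [-0.9, -0.7, -3.1]
opening: 0.158
gripper_force: 31.9
```

Emit:
apply_moves:
  increments:
    - [[0,0,-0.001],[0,0,0],-1]
    - [[0,0,-0.002],[0,0,0],-1]
    - [[0,0,-0.002],[0,0,0],-1]

```text
clock: 6.22
position: [0.4716, 0.4149, 0.0939]
tool_rot: [-0.0, 0.026, 1.0, -0.0]
ft_force: [-0.3, -0.9, -6.2]
opening: 0.157
gripper_force: 31.5
```

The knob is blocked on the plate at about 2.7 mm with a 6 N pull. Now searching in 2° steps.

Emit:
apply_moves:
  increments:
    - [[0,0,0],[0,0,-0.033],-1]
    - [[0,0,0],[0,0,-0.067],-1]
    - [[0,0,0],[0,0,-0.067],-1]

```text
clock: 6.47
position: [0.4716, 0.4149, 0.0938]
tool_rot: [-0.0, 0.007, 1.0, -0.0]
ft_force: [-0.1, -0.4, -7.9]
opening: 0.158
gripper_force: 31.3
```

```bash
python3 st.py
```

```text
6.4667 [0.4716 0.4149 0.0938] yaw y 89.14 f [-0.1 -0.4 -7.9] m [-0.14  0.15 -0.01] 0.15801379388523815 31.304572820663452 tilt [-0.001 -0.001]
shift tool scaled to grip [-0.0027  0.002   0.0027]
```

Emit:
apply_moves:
  increments:
    - [[0,0,0],[0,0,-0.033],-1]
    - [[0,0,0],[0,0,-0.067],-1]
    - [[0,0,0],[0,0,-0.067],-1]

```text
clock: 6.72
position: [0.4715, 0.4149, 0.0939]
tool_rot: [-0.0, -0.01, 1.0, -0.0]
ft_force: [-1.4, 0.1, -9.2]
opening: 0.16
gripper_force: 31.1
```

```bash
python3 st.py
```

```text
6.7167 [0.4715 0.4149 0.0939] yaw y 91.16 f [-1.4  0.1 -9.2] m [-0.14  0.08 -0.05] 0.16030149000741006 31.085216403007507 tilt [-0.001 -0.001]
shift tool scaled to grip [-0.0028  0.0019  0.0027]
```

The pull is creeping up (9 N), so I'll ease it by 0.4 mm as I go.

Emit:
apply_moves:
  increments:
    - [[0,0,0.0008],[0,0,-0.033],-1]
    - [[0,0,0.0008],[0,0,-0.067],-1]
    - [[0,0,0.0008],[0,0,-0.067],-1]

```text
clock: 6.97
position: [0.4716, 0.4149, 0.0938]
tool_rot: [-0.0, -0.028, 1.0, -0.0]
ft_force: [-1.1, -2.1, -7.0]
opening: 0.158
gripper_force: 31.4
```

```bash
python3 st.py
```

```text
6.9667 [0.4716 0.4149 0.0938] yaw y 93.17 f [-1.1 -2.1 -7. ] m [-0.3   0.31 -0.09] 0.15794057897556518 31.39239192008972 tilt [-0.001 -0.001]
shift tool scaled to grip [-0.0028  0.0018  0.0026]
```

Emit:
apply_moves:
  increments:
    - [[0,0,0.0002],[0,0,-0.033],-1]
    - [[0,0,0.0002],[0,0,-0.067],-1]
    - [[0,0,0.0002],[0,0,-0.067],-1]

```text
clock: 7.22
position: [0.4716, 0.4149, 0.0939]
tool_rot: [-0.0, -0.045, 0.999, -0.0]
ft_force: [-1.9, -2.4, -6.3]
opening: 0.16
gripper_force: 31.6
```

```bash
python3 st.py
```

```text
7.2167 [0.4716 0.4149 0.0939] yaw y 95.17 f [-1.9 -2.4 -6.3] m [-0.54  0.51  0.  ] 0.15961358761335953 31.575856804847717 tilt [-0. -0.]
shift tool scaled to grip [-0.0027  0.0017  0.0027]
```

Emit:
apply_moves:
  increments:
    - [[0,0,0],[0,0,-0.033],-1]
    - [[0,0,0],[0,0,-0.067],-1]
    - [[0,0,0],[0,0,-0.067],-1]

```text
clock: 7.47
position: [0.4716, 0.4149, 0.0938]
tool_rot: [-0.0, -0.063, 0.998, -0.0]
ft_force: [-2.8, -3.6, -4.7]
opening: 0.156
gripper_force: 31.7
```

```bash
python3 st.py
```

```text
7.4667 [0.4716 0.4149 0.0938] yaw y 97.18 f [-2.8 -3.6 -4.7] m [-0.64  0.6  -0.08] 0.15620015257184364 31.688169836997986 tilt [-0. -0.]
shift tool scaled to grip [-0.0028  0.0016  0.0027]
```

Emit:
apply_moves:
  increments:
    - [[0.0008,-0.0006,-0.0006],[0,0,-0.033],-1]
    - [[0.0008,-0.0006,-0.0006],[0,0,-0.067],-1]
    - [[0.0008,-0.0006,-0.0006],[0,0,-0.067],-1]

```text
clock: 7.72
position: [0.4716, 0.4149, 0.0939]
tool_rot: [0.0, -0.08, 0.997, 0.0]
ft_force: [-1.1, -1.6, -8.4]
opening: 0.154
gripper_force: 31.2
```

```bash
python3 st.py
```

```text
7.7167 [0.4716 0.4149 0.0939] yaw y 99.19 f [-1.1 -1.6 -8.4] m [-0.3   0.28 -0.06] 0.15370861669936406 31.16413414478302 tilt [0. 0.]
shift tool scaled to grip [-0.0029  0.0016  0.0028]
```

Emit:
apply_moves:
  increments:
    - [[0,0,0.0003],[0,0,-0.033],-1]
    - [[0,0,0.0003],[0,0,-0.067],-1]
    - [[0,0,0.0003],[0,0,-0.067],-1]

```text
clock: 7.97
position: [0.4716, 0.4149, 0.0939]
tool_rot: [0.0, -0.098, 0.995, 0.0]
ft_force: [-2.3, -2.0, -7.7]
opening: 0.156
gripper_force: 31.2
```

```bash
python3 st.py
```

```text
7.9667 [0.4716 0.4149 0.0939] yaw y 101.21 f [-2.3 -2.  -7.7] m [-0.32  0.27 -0.07] 0.15602221452172596 31.156092882156372 tilt [0. 0.]
shift tool scaled to grip [-0.003   0.0015  0.0028]
```

The CCW side is empty, so I'll ease off the pull and go back to search the CW side.

Emit:
apply_moves:
  increments:
    - [[0,0,0.0016],[0,0,0],-1]
    - [[0,0,0.0016],[0,0,0.08],-1]
    - [[0,0,0.0016],[0,0,0.16],-1]
    - [[0,0,0.0016],[0,0,0.24],-1]
    - [[0,0,0.0016],[0,0,0.32],-1]
    - [[0,0,0.0016],[0,0,0.4],-1]
    - [[0,0,0.0016],[0,0,0.47],-1]
    - [[0,0,0.0016],[0,0,0.47],-1]
    - [[0,0,0.0004],[0,0,0.47],-1]
    - [[0,0,0.0004],[0,0,0.47],-1]

```text
clock: 8.8
position: [0.4716, 0.415, 0.0939]
tool_rot: [0.0, 0.025, 1.0, 0.0]
ft_force: [-1.6, -1.7, -5.8]
opening: 0.155
gripper_force: 31.5
```

```bash
python3 st.py
```

```text
8.8 [0.4716 0.415  0.0939] yaw y 87.09 f [-1.6 -1.7 -5.8] m [-0.37  0.41 -0.05] 0.155228394416505 31.52947962284088 tilt [0. 0.]
shift tool scaled to grip [-0.0025  0.002   0.0027]
```

Emit:
apply_moves:
  increments:
    - [[0,0,-0.0003],[0,0,0.033],-1]
    - [[0,0,-0.0003],[0,0,0.067],-1]
    - [[0,0,-0.0003],[0,0,0.067],-1]

```text
clock: 9.05
position: [0.4716, 0.415, 0.0939]
tool_rot: [0.0, 0.044, 0.999, 0.0]
ft_force: [-2.0, -2.0, -7.2]
opening: 0.153
gripper_force: 31.4
```

```bash
python3 st.py
```

```text
9.05 [0.4716 0.415  0.0939] yaw y 84.99 f [-2.  -2.  -7.2] m [-0.35  0.37  0.  ] 0.15301464528938327 31.40274167060852 tilt [0. 0.]
shift tool scaled to grip [-0.0024  0.0021  0.0028]
```

Emit:
apply_moves:
  increments:
    - [[0,0,0],[0,0,0.033],-1]
    - [[0,0,0],[0,0,0.067],-1]
    - [[0,0,0],[0,0,0.067],-1]

```text
clock: 9.3
position: [0.4716, 0.415, 0.0939]
tool_rot: [0.0, 0.061, 0.998, 0.0]
ft_force: [-2.5, -1.6, -6.5]
opening: 0.156
gripper_force: 31.4
```

```bash
python3 st.py
```

```text
9.3 [0.4716 0.415  0.0939] yaw y 82.97 f [-2.5 -1.6 -6.5] m [-0.29  0.37  0.01] 0.15632408642183018 31.408032774925232 tilt [0. 0.]
shift tool scaled to grip [-0.0024  0.0022  0.0029]
```

Emit:
apply_moves:
  increments:
    - [[0,0,0],[0,0,0.033],-1]
    - [[0,0,0],[0,0,0.067],-1]
    - [[0,0,0],[0,0,0.067],-1]

```text
clock: 9.55
position: [0.4716, 0.415, 0.0944]
tool_rot: [0.0, 0.079, 0.997, 0.0]
ft_force: [-2.3, -1.8, -2.7]
opening: 0.157
gripper_force: 31.9
```

```bash
python3 st.py
```

```text
9.55 [0.4716 0.415  0.0944] yaw y 80.95 f [-2.3 -1.8 -2.7] m [-0.38  0.59 -0.03] 0.15731681001120026 31.915022134780884 tilt [0. 0.]
shift tool scaled to grip [-0.0022  0.0022  0.0039]
```

The resistance fell away at yaw 81°, so this is the slot. Pulling up gently.

Emit:
apply_moves:
  increments:
    - [[0,0,-0.001],[0,0,0],-1]
    - [[0,0,-0.002],[0,0,0],-1]
    - [[0,0,-0.003],[0,0,0],-1]
    - [[0,0,-0.003],[0,0,0],-1]

```text
clock: 9.88
position: [0.4716, 0.415, 0.0958]
tool_rot: [0.0, 0.078, 0.997, 0.0]
ft_force: [-3.0, -1.0, -1.6]
opening: 0.153
gripper_force: 32.0
```

```bash
python3 st.py
```

```text
9.8833 [0.4716 0.415  0.0958] yaw y 81.01 f [-3.  -1.  -1.6] m [-0.39  0.58 -0.03] 0.1529943495350833 32.04566538333893 tilt [0. 0.]
shift tool scaled to grip [-0.0023  0.0022  0.0066]
```

Emit:
apply_moves:
  increments:
    - [[0,0,-0.001],[0,0,0],-1]
    - [[0,0,-0.002],[0,0,0],-1]
    - [[0,0,-0.003],[0,0,0],-1]
    - [[0,0,-0.004],[0,0,0],-1]
    - [[0,0,-0.005],[0,0,0],-1]
    - [[0,0,-0.006],[0,0,0],-1]
    - [[0,0,-0.007],[0,0,0],-1]
    - [[0,0,-0.007],[0,0,0],-1]

```text
clock: 10.55
position: [0.4716, 0.4149, 0.0991]
tool_rot: [0.0, 0.078, 0.997, 0.0]
ft_force: [-1.6, -0.4, -2.7]
opening: 0.157
gripper_force: 32.0
```

Emit:
apply_moves:
  increments:
    - [[0,0,-0.001],[0,0,0],-1]
    - [[0,0,-0.001],[0,0,0],-1]
    - [[0,0,-0.001],[0,0,0],-1]

```text
clock: 10.8
position: [0.4716, 0.4149, 0.0995]
tool_rot: [0.0, 0.078, 0.997, 0.0]
ft_force: [-1.9, -0.6, -3.3]
opening: 0.155
gripper_force: 32.0
```

```bash
python3 st.py
```

```text
10.8 [0.4716 0.4149 0.0995] yaw y 81.02 f [-1.9 -0.6 -3.3] m [-0.14  0.53 -0.02] 0.1553602712537097 31.961939334869385 tilt [0. 0.]
shift tool scaled to grip [-0.0024  0.0023  0.0141]
```

Emit:
apply_moves:
  increments:
    - [[0,0,-0.001],[0,0,0],-1]
    - [[0,0,-0.001],[0,0,0],-1]
    - [[0,0,-0.001],[0,0,0],-1]

```text
clock: 11.05
position: [0.4716, 0.4149, 0.1]
tool_rot: [0.0, 0.078, 0.997, 0.0]
ft_force: [-2.0, -1.4, -3.4]
opening: 0.159
gripper_force: 31.9
```

Emit:
apply_moves:
  increments:
    - [[0,0,-0.001],[0,0,0],-1]
    - [[0,0,-0.001],[0,0,0],-1]
    - [[0,0,-0.001],[0,0,0],-1]

```text
clock: 11.3
position: [0.4716, 0.4149, 0.1003]
tool_rot: [0.0, 0.078, 0.997, 0.0]
ft_force: [-1.6, -0.3, -5.6]
opening: 0.161
gripper_force: 31.7
```

Emit:
apply_moves:
  increments:
    - [[0,0,-0.0005],[0,0,0],-1]
    - [[0,0,-0.0005],[0,0,0],-1]
    - [[0,0,-0.0005],[0,0,0],-1]

```text
clock: 11.55
position: [0.4715, 0.4149, 0.1003]
tool_rot: [-0.0, 0.078, 0.997, 0.0]
ft_force: [-1.1, 1.2, -9.0]
opening: 0.153
gripper_force: 31.2
```

```bash
python3 st.py
```

```text
11.55 [0.4715 0.4149 0.1003] yaw y 81.01 f [-1.1  1.2 -9. ] m [0.21 0.04 0.01] 0.15339638014643556 31.15403115749359 tilt [-0.  0.]
shift tool scaled to grip [-0.0024  0.0024  0.0155]
```

The knob is at its stop: 9.1 mm of travel, firm at 9 N. I'll ease the pull, open the jaws and back away upward.

Emit:
apply_moves:
  increments:
    - [[0,0,0.0014],[0,0,0],-1]
    - [[0,0,0.0014],[0,0,0],-1]
    - [[0,0,0.0014],[0,0,0],0]
    - [[0,0,0.0014],[0,0,0],0]
    - [[0,0,0.0014],[0,0,0],0]
    - [[0,0,0.0014],[0,0,0],0]
    - [[0,0,0.0014],[0,0,0],0]
    - [[0,0,0.0014],[0,0,0],0]

```text
clock: 12.22
position: [0.4718, 0.415, 0.1004]
tool_rot: [0.0, 0.078, 0.997, 0.0]
ft_force: [-0.4, 0.6, -0.7]
opening: 0.501
gripper_force: 0.0
```

```bash
python3 st.py
```

```text
12.2167 [0.4718 0.415  0.1004] yaw y 81.01 f [-0.4  0.6 -0.7] m [ 0.01 -0.02 -0.06] 0.500639772889368 0.0 tilt [0.001 0.001]
shift tool scaled to grip [-0.0018  0.0021  0.0158]
```

Emit:
apply_moves:
  increments:
    - [[0,0,-0.04],[0,0,0],0]
    - [[0,0,-0.1],[0,0,0],0]
    - [[0,0,-0.16],[0,0,0],0]
    - [[0,0,-0.22],[0,0,0],0]
    - [[0,0,-0.22],[0,0,0],0]
    - [[0,0,-0.22],[0,0,0],0]
    - [[0,0,-0.22],[0,0,0],0]

```text
clock: 12.8
position: [0.4714, 0.4148, 0.2096]
tool_rot: [-0.0, 0.078, 0.997, -0.0]
ft_force: [0.6, -1.0, -1.0]
opening: 0.502
gripper_force: 0.0
```

```bash
python3 - <<'E'
from h import *
from bench import arm
p,d,K,R,t=grab(arm,"wrist","w3")
P=cloud(d,K,R,t); c=[.4725,.416]; near=np.hypot(P[...,0]-c[0],P[...,1]-c[1])<.045
top=near&(P[...,2]>.096)&(P[...,2]<.118); q=P[top]; print(top.sum(),cv2.minAreaRect((q[:,:2]*1000).astype(np.float32)),np.median(q[:,2]))
u,v=cv2.projectPoints(np.array([[.4725,.416,.08]]),cv2.Rodrigues(R)[0],t,K,None)[0].ravel().astype(int); print(u,v)
im=cv2.resize(p[max(v-75,0):v+75,u-100:u+100],None,fx=4,fy=4,interpolation=cv2.INTER_CUBIC)
cv2.imwrite("pics/w3c.png",im[:,:,::-1])
E
```

```text
1019 ((472.4018249511719, 415.9444885253906), (13.694730758666992, 45.434600830078125), 80.67675018310547) 0.10721135624203851
317 202
```

View pics/w3c.png

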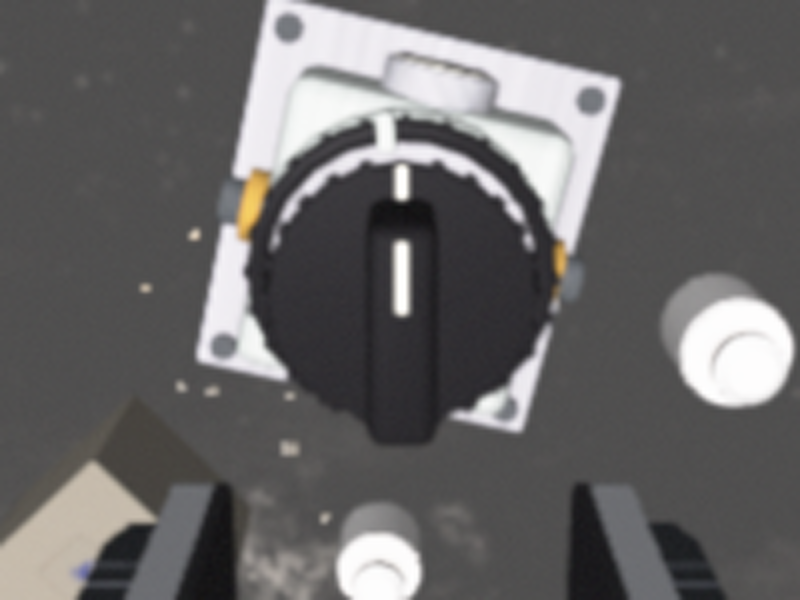

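The knob is raised by 9.0 mm (top at 107.2 mm, was 98.2). The pointer at crop (400,180) sits 6–7° from the wedge at (385,132), and the weights and cube have not moved. Handing in.

```bash
python3 -c "
from bench import arm
print(arm.finish_job())"
```

```text
the job is handed in; nothing more can be done
None
```

The knob was turned to the wedge, the lock slot was found about 6° clockwise of it, and the knob was pulled 9 mm to its stop and released; the pull stayed within about 9 N, the weights and cube look unmoved, and the job is handed in (no verdict was returned).

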